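# Set out the thread board for the next quilter

### The arm

A 6-joint arm with a two-finger parallel gripper is mounted at the origin on the work surface. World frame = base frame: x ahead of the robot, y to its left, z up, the work surface at z = 0. Lengths are in m, angles in rad, forces in N, time in s.
With the tool pointing down it reaches from about 0.4 to 0.825 m from the base axis. Payload 7 kg.
Tool frame: the origin (TCP) lies where the fingers leave the gripper's body, on its centre line; the fingertips stand 66 mm ahead of it and the grasp point (between the pads) lies 47 mm ahead of it; z points along the fingers, y is the line along which they close (so a half turn about z gives the same grasp; the last joint's range is limited). The gripper opens to 88 mm and grips with 3 to 60 N. Pads are 19 mm wide; open, the fingers measure 130 mm over their backs; the gripper's body (78 mm by 193 mm) begins 47 mm behind the grasp point.
Start: joints at [-0.851, 0.359, 0.012, 0, -1.224, -0.288], TCP at [0.282, -0.613, 0.292] pointing down, gripper open.
Joint ranges: [-3.07, 3.07], [-1.43, 2.12], [-1.02, 1.25], [-3.03, 1.67], [-3.05, -0], [-3.03, 3.03]. Speed limits (rad/s): [2.39, 2.39, 3.01, 3.14, 3.14, 3.14].

### API

Orientations are given as a rotation vector (axis times angle).
In Python, from bench import arm, hand, inverse_kinematics, eyes, hand_in gives the robot as it stands. The module is installed in compiled form; this text tells all that it offers. Calls block until the motion is done:
- arm.move_to(position, orientation): joint-space move of the TCP to a pose.
- arm.move_l(position, attitude=None, feed=0.15, max_force=None): straight line of the TCP; attitude=None keeps the orientation; feed is the mean speed in m/s. With max_force (N) it stops when the force on the tool has changed by that much, and returns True; else False.
- arm.set_joints(angles): joint-space move.
- hand.set_gripper(opening): finger opening in m; the grip force is fixed at half the most; returns when the fingers have stopped.
- arm.sleep(seconds).
- inverse_kinematics(position, orientation): joint angles nearest the present ones, or None.
- arm.sense(): the state.
- eyes.camera(name): name is "scene" or "top" or "wrist"; returns the picture (400x640x3 uint8, red, green, blue); there is no depth.
- eyes.calibration(name): a dict with "mtx" (3x3 intrinsics, pixels), "k1" (the pictures are not rectified: a ray, as slopes to the right and down, at radius r is drawn at 1 + k1 r^2 times it, then the intrinsics apply), "T" (4x4, takes a point from camera to world coordinates); the wrist camera has in their place "T_tool_cam" (4x4, takes a point from camera to tool coordinates, whose origin is the TCP and whose axes are the flange's). Camera axes: x right, y down, z forward; pixel columns grow to the right and rows downward; lengths in m; the calibration is good to about 2 mm. A picture is of the moment at which its call begins: read the wrist's pose just before it. calibration takes no time and is no camera call.
A pose or a line that the arm cannot do raises arm.Unreachable and nothing moves.
- hand_in(): hands the job in; it is judged then, once.
The state is a dict: "t": time; "q": joint angles; "qvel": joint speeds; "tau": joint torques, N m; "eef_pos": TCP position; "tcp_rot": TCP orientation; "ft_force": force on the tool from outside, world axes, zero at the start; "ft_torque": the same for the moment, N m; "finger_gap": finger opening in m; "gripper_force": force on a finger pad.
Only numpy, scipy, OpenCV 4.12 (cv2) and the standard library are available. Lean on these libraries where they do the work, as an engineer would, in place of code of your own. Each camera call takes 0.05 s, during which the arm holds its last target. There are 200 camera calls.

### The job

Set out the wooden board for the next quilter: stand the yellow spool midway between the pin dish and the button jar, the red spool midway between the dish and the yellow spool, and the green spool midway between the yellow spool and the jar, all upright in one straight row. Set the white-lidded tin flat on the board squarely behind the yellow spool (on the side away from the robot, a finger's width of gap between them), and then put the orange wax case flat on the middle of its lid. Leave the rotary cutter and the mug where they are.

Things in the scene. Friction and masses are not known exactly. Their poses are not given: they have to be found in the camera images.
- red_spool: Loose spool of red thread standing upright, 60 g: white foot flange 40 mm diameter, 4 mm thick; red winding 36 mm diameter up to 48 mm; white hub 16 mm diameter on top, 54 mm high in all. Origin: centre of its underside, z up.
- yellow_spool: Loose spool of yellow thread, same shape and size as the red one. Origin: centre of its underside, z up.
- green_spool: Loose spool of green thread, same shape and size as the red one. Origin: centre of its underside, z up.
- tin: Loose closed round tin, 120 g, 60 mm diameter over its flat white lid (upper 10 mm), steel body 58 mm diameter, 28 mm high. Origin: centre of its underside, z up.
- wax: Loose round orange plastic case of thread wax (a plain closed disc with a fine white seam round its middle), 30 g, 34 mm diameter, 20 mm high. Origin: centre of its underside, z up.
- board: Fixed pale wooden board on the blue mat, 160 mm (x) by 350 mm (y), 8 mm thick, turned at most 0.22 rad. Origin: centre of its underside; x points away from the robot, y to the robot's left, z up. Dish and jar are fixed on it at x = -35 mm, one at y = +140 and one at y = -140 mm; which is which varies.
- dish: Black round magnetic pin dish with a few pins in it, fixed on the board: 60 mm diameter at the rim, 18 mm high. Origin: centre of its underside (on the board's top).
- jar: Amber button jar with a steel cap, fixed on the board: 54 mm diameter, 60 mm high. Origin: centre of its underside (on the board's top).
- cutter: Bystander, not to be moved: loose yellow rotary cutter lying flat, 170 mm long, 45 mm wide, 23 mm high. Origin on the mat 20 mm on the blade side of the handle's middle; x towards the blade.
- mug: Bystander, not to be moved: loose terracotta mug, 76 mm diameter, 90 mm high, handle to its +y. Origin: centre of its underside.
Not all that is in view belongs to the job. Several things have the shape of the wax; the one meant has the colours described above.

How it is judged:
By the outcome, as a careful person would: the job done as asked, in the order asked, and still so for the second after the job is handed in, with the robot touching nothing.
It also fails if it takes over 112 s, if anything falls off the work surface, if the arm or the gripper's body presses on something with over 40 N, if the wrist force passes 120 N, or if a joint passes its speed limit or range.

## Working session

There is one attempt and no reset: what is moved stays moved. The work goes in short steps, each a Python script; the robot and the scene stay as the last script left them, time stands still between calls to the robot, and variables do not carry over. Pictures are saved under pics/ and viewed, at most 14 in all, crops included, and the job is handed in when it is done.

```bash
mkdir -p pics; ls; python3 - <<'E'
from bench import arm,eyes
import cv2,numpy as np
for n in("scene","top"):
    cv2.imwrite(f"pics/{n}0.png",eyes.camera(n)[:,:,::-1]); c=eyes.calibration(n); print(n,c["mtx"].tolist(),c["k1"],np.round(c["T"],3).tolist())
print(np.round(eyes.calibration("wrist")["T_tool_cam"],3).tolist()); s=arm.sense(); print(s["t"],s["tcp_rot"],s["finger_gap"])
E
```

```text
pics
scene [[403.60483179995947, 0.0, 320.21610485790677], [0.0, 403.60483179995947, 200.13371172850046], [0.0, 0.0, 1.0]] -0.051931246611039796 [[-0.365, 0.528, -0.767, 1.388], [0.931, 0.194, -0.309, 0.322], [-0.014, -0.827, -0.563, 0.644], [0.0, 0.0, 0.0, 1.0]]
top [[375.23320738940276, 0.0, 323.02947719197186], [0.0, 375.23320738940276, 204.65381130212307], [0.0, 0.0, 1.0]] -0.05627931835597999 [[-0.024, -0.992, 0.124, 0.434], [-1.0, 0.022, -0.015, 0.022], [0.012, -0.125, -0.992, 0.996], [0.0, 0.0, 0.0, 1.0]]
[[-0.001, -0.963, -0.268, 0.073], [1.0, -0.001, -0.0, 0.0], [-0.0, -0.268, 0.963, -0.092], [0.0, 0.0, 0.0, 1.0]]
0.1 [ 6.72749830e-01 -3.06824122e+00 -2.21394985e-03] 0.08755634942415282
```

View pics/top0.png

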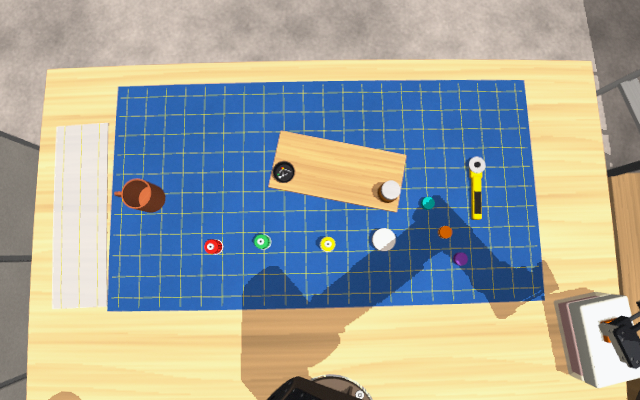

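View pics/scene0.png

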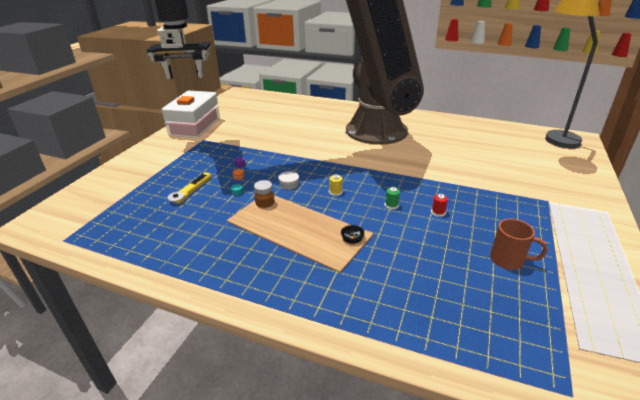

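Top view: spools red (213,246), green (262,241), yellow (328,244); tin (384,240); orange wax (446,232) in the arm's shadow, with teal (428,202) and purple (461,258) decoys. The dish is at (284,172) and the jar at (389,190). The scene view shows the same layout, with the mug and cutter well clear.

```bash
cat > h.py <<'E'
import numpy as np, cv2
from scipy.spatial.transform import Rotation as R
from bench import arm,hand,inverse_kinematics,eyes,hand_in
def snap(name):
    s=arm.sense(); c=dict(eyes.calibration(name))
    if name=="wrist":
        T=np.eye(4); T[:3,:3]=R.from_rotvec(s["tcp_rot"]).as_matrix(); T[:3,3]=s["eef_pos"]; c["T"]=T@c["T_tool_cam"]
    return eyes.camera(name),c
def ray(c,uv):
    p=cv2.undistortPoints(np.array([[uv]],float),c["mtx"],np.array([c["k1"],0,0,0.]))[0,0]
    d=c["T"][:3,:3]@[p[0],p[1],1]; return c["T"][:3,3],d/np.linalg.norm(d)
def plane(c,uv,z):
    o,d=ray(c,uv); return o+d*(z-o[2])/d[2]
def proj(c,P):
    q=np.linalg.inv(c["T"])@np.append(P,1); x=q[:2]/q[2]; x=x*(1+c["k1"]*(x@x)); return c["mtx"][:2,:2]@x+c["mtx"][:2,2]
def tri(rays):
    A=sum(np.eye(3)-np.outer(d,d) for o,d in rays); b=sum((np.eye(3)-np.outer(d,d))@o for o,d in rays); P=np.linalg.solve(A,b)
    return P,max(np.linalg.norm(np.cross(P-o,d)) for o,d in rays)
HSV=dict(red=[(0,150,60),(5,255,255)],yellow=[(24,150,90),(32,255,255)],green=[(50,120,40),(80,255,255)],orange=[(6,190,60),(14,255,255)],white=[(0,0,150),(180,45,255)],black=[(0,0,0),(180,255,45)])
def blobs(img,col,near=None,rad=60,amin=15):
    m=cv2.inRange(cv2.cvtColor(img,cv2.COLOR_RGB2HSV),*map(np.array,HSV[col]))
    n,_,st,ce=cv2.connectedComponentsWithStats(m)
    return sorted([(int(st[i,4]),ce[i].round(1).tolist(),st[i,:4].tolist()) for i in range(1,n) if st[i,4]>=amin and (near is None or np.hypot(*(ce[i]-near))<rad)],reverse=True)
def down(a):  # tool down, finger-closing line (tool y) at world angle a
    y=np.array([np.cos(a),np.sin(a),0]); z=np.array([0,0,-1.]); return R.from_matrix(np.c_[np.cross(y,z),y,z]).as_rotvec()
E
python3 - <<'E'
from h import *
T,ct=snap("top");S,cs=snap("scene")
N=dict(red=[(213,246),(440,204)],green=[(262,241),(392,197)],yellow=[(328,244),(336,184)],orange=[(446,232),(238,174)],white=[(384,240),(288,180)],black=[(284,172),(352,233)])
for k,(a,b) in N.items():
    A=blobs(T,k,a,20)[:2];B=blobs(S,k,b,15)[:2]; print(k,A,B, *[np.round(x,3) for x in tri([ray(ct,A[0][1]),ray(cs,B[0][1])])] if A and B else "")
for n,z,p in (("jarcap",.068,(391,190)),("c1",.008,(282,131)),("c2",.008,(406,155)),("c3",.008,(398,212)),("c4",.008,(269,186)),("mug",.09,(137,194))): print(n,plane(ct,p,z).round(3))
cw=eyes.calibration("wrist");print(cw["mtx"].tolist(),cw["k1"])
E
```

```text
red [(150, [213.9, 246.1], [205, 240, 17, 14])] [(165, [439.3, 205.0], [433, 195, 14, 19])] [0.455 0.29  0.025] 0.001
green [(138, [261.5, 241.3], [254, 234, 16, 15])] [(177, [392.1, 197.5], [386, 188, 14, 19])] [0.465 0.165 0.027] 0.002
yellow [(114, [327.3, 243.5], [321, 237, 14, 14])] [(71, [335.0, 182.2], [330, 176, 12, 17])] [ 0.456 -0.004  0.034] 0.003
orange [(127, [444.9, 231.7], [438, 226, 14, 12])] [(49, [238.1, 172.6], [233, 170, 10, 7])] [ 0.479 -0.314  0.016] 0.002
white [(421, [383.5, 239.1], [372, 228, 24, 23])] [(168, [288.2, 176.8], [278, 172, 21, 11])] [ 0.463 -0.149  0.027] 0.002
black [(123, [282.4, 170.4], [273, 162, 21, 20])] [(198, [351.8, 233.6], [342, 226, 21, 17])] [0.65  0.109 0.025] 0.003
jarcap [ 0.584 -0.164  0.068]
c1 [0.763 0.114 0.008]
c2 [ 0.689 -0.222  0.008]
c3 [ 0.534 -0.192  0.008]
c4 [0.612 0.15  0.008]
mug [0.585 0.466 0.09 ]
[[323.9471038095161, 0.0, 315.1493717432794], [0.0, 323.9471038095161, 197.4952478722288], [0.0, 0.0, 1.0]] -0.03134771577098039
```

Heights and positions look sensible. The row runs from jar (0.584,-0.164) to dish (0.650,0.109), 0.281 m long. Next I'll take two wrist views for precision.

```bash
python3 - <<'E'
from h import *
import pickle
out=[]
for i,p in enumerate([(.48,-.15,.30),(.48,.12,.30)]):
    arm.move_to(p,down(np.pi/2)); im,c=snap("wrist"); out.append((im,c)); cv2.imwrite(f"pics/w{i}.png",im[:,:,::-1])
    print(arm.sense()["q"].round(2),arm.sense()["t"])
    for n,P in dict(red=(.455,.29,.05),green=(.465,.165,.05),yellow=(.456,-.004,.05),wax=(.479,-.314,.02),tin=(.463,-.149,.028),dish=(.65,.109,.026),jar=(.584,-.164,.068)).items(): print(n,proj(c,P).round(0))
pickle.dump(out,open("w.pkl","wb"))
E
```

```text
[ 0.09  0.07 -0.35  0.   -1.16 -1.66] 2.075
red [710. 156.]
green [604. 164.]
yellow [453. 155.]
wax [176. 172.]
tin [317. 159.]
dish [514. 301.]
jar [303. 273.]
[ 0.64  0.05 -0.36  0.   -1.16 -2.21] 3.175
red [476. 154.]
green [358. 164.]
yellow [199. 156.]
wax [-41. 173.]
tin [ 82. 160.]
dish [308. 302.]
jar [ 66. 271.]
```

View pics/w0.png

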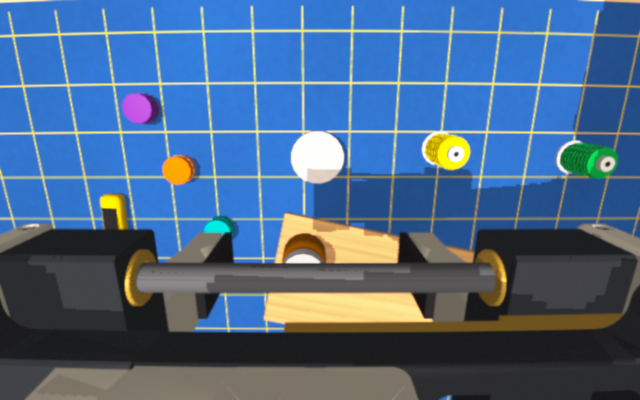

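View pics/w1.png

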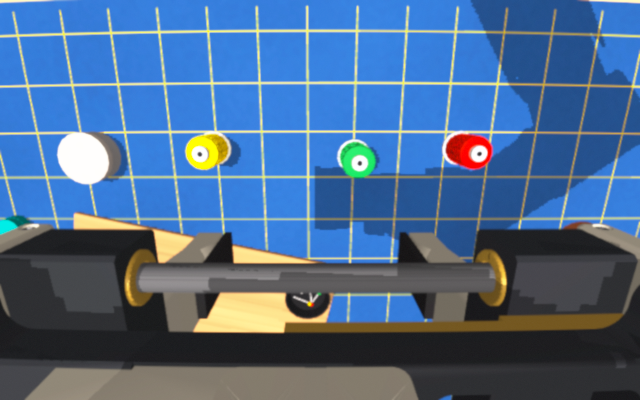

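Wrist views show the predicted spots: yellow hub (456,154)/(200,154), green (607,163)/(359,159), red (479,154), tin lid (318,157)/(88,157), wax (179,168). The gripper hides rows below 225, so I need views further out for the dish and jar.

```bash
python3 - <<'E'
from h import *
import pickle
out=pickle.load(open("w.pkl","rb"))
for i,p in enumerate([(.68,.06,.30),(.66,-.11,.30),(.52,-.28,.26)]):
    arm.move_to(p,down(np.pi/2)); im,c=snap("wrist"); out.append((im,c))
pickle.dump(out,open("w.pkl","wb"));print(arm.sense()["t"])
cv2.imwrite("pics/w23.png",np.vstack([o[0][:235,:,::-1] for o in out[2:4]]))
cv2.imwrite("pics/w4.png",out[4][0][:235,:,::-1])
G=dict(red=(.455,.29,.052),green=(.465,.165,.052),yellow=(.456,-.004,.052),wax=(.479,-.314,.02),tin=(.463,-.149,.028),dish=(.65,.109,.026),jar=(.584,-.164,.068))
C=dict(red="white",green="white",yellow="white",wax="orange",tin="white",dish="black",jar="white")
for n,P in G.items():
    rs=[]
    for k,(im,c) in enumerate(out):
        uv=proj(c,P)
        if not(15<uv[0]<625 and 10<uv[1]<215): continue
        b=blobs(im,C[n],uv,18)
        print(n,k,uv.round(0),b[:3])
E
```

```text
5.7917
red 1 [477. 155.] [(191, [478.4, 153.3], [471, 146, 16, 16])]
green 0 [605. 165.] [(149, [606.5, 163.5], [600, 157, 15, 14])]
green 1 [359. 164.] [(181, [359.2, 162.6], [352, 155, 16, 16])]
yellow 0 [454. 156.] [(185, [455.5, 153.6], [448, 146, 16, 16])]
yellow 1 [199. 156.] [(187, [199.6, 153.6], [192, 146, 16, 16])]
yellow 4 [613. 119.] [(237, [614.8, 116.6], [605, 109, 20, 17])]
wax 0 [176. 172.] [(29, [188.8, 165.7], [183, 158, 9, 18])]
wax 4 [282. 139.] []
tin 0 [317. 159.] [(2288, [316.5, 156.0], [258, 131, 91, 53])]
tin 1 [ 82. 160.] [(2149, [82.9, 157.8], [47, 129, 63, 62])]
tin 4 [448. 124.] [(2974, [447.9, 122.0], [418, 92, 61, 62])]
dish 2 [360. 147.] [(691, [361.7, 144.6], [336, 119, 48, 49])]
dish 3 [505. 165.] [(1324, [503.7, 160.7], [479, 137, 50, 48]), (16, [508.3, 156.1], [507, 154, 4, 6])]
jar 2 [84. 85.] [(1966, [84.3, 86.5], [50, 60, 59, 59])]
jar 3 [260. 104.] [(1938, [259.2, 105.5], [235, 81, 49, 50])]
```

View pics/w23.png

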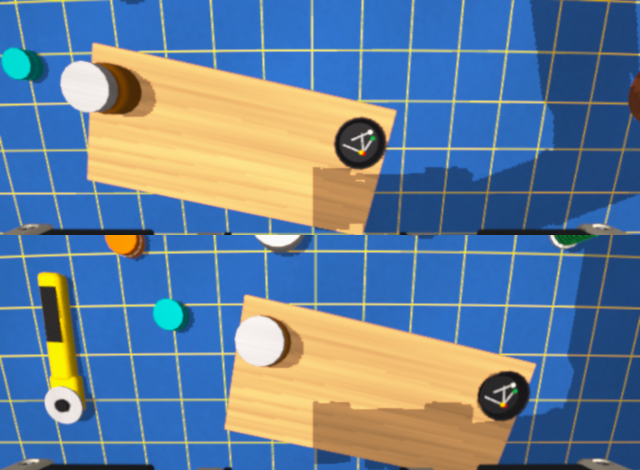

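View pics/w4.png

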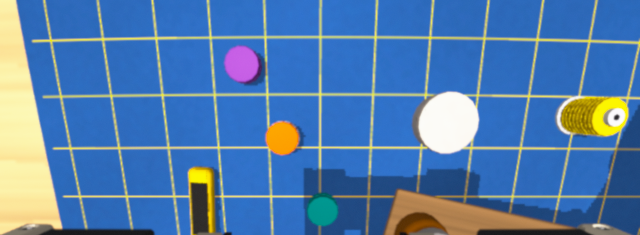

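Dish (361,144)/(504,161) and jar cap (84,86)/(259,106) are fully visible in views 2/3, and the wax top is at (282,138) in view 4. Its neighbours are clear of it. Now triangulating.

```bash
sed -i 's/orange=\[(6,190,60),(14,255,255)\]/orange=[(6,190,60),(20,255,255)]/' h.py; python3 - <<'E'
from h import *
import pickle
out=pickle.load(open("w.pkl","rb"))
bc=lambda b:(b[2][0]+(b[2][2]-1)/2,b[2][1]+(b[2][3]-1)/2)
def B(k,col,uv): return blobs(out[k][0],col,uv,18)[0]
def t(n,L):
    print(n,*[np.round(x,4) for x in tri([ray(out[k][1],u) for k,u in L])],[np.round(u,1).tolist() for k,u in L])
t("green",[(0,bc(B(0,"white",(606,163)))),(1,bc(B(1,"white",(359,162))))])
t("yellow",[(0,bc(B(0,"white",(455,153)))),(1,bc(B(1,"white",(199,153)))),(4,bc(B(4,"white",(615,117))))])
t("tin",[(1,bc(B(1,"white",(83,158)))),(4,bc(B(4,"white",(448,122))))])
t("jar",[(k,bc(B(k,"white",u))) for k,u in((2,(84,86)),(3,(259,105)))])
t("dish",[(k,bc(B(k,"black",u))) for k,u in((2,(361,144)),(3,(503,160)))])
w=[(k,B(k,"orange",u)) for k,u in((0,(179,168)),(4,(282,138)))];print(w)
t("wax",[(k,bc(b)) for k,b in w])
for n,L in dict(cA=((2,(93,44)),(3,(245,60))),cB=((2,(396,110)),(3,(535,130)))).items():
    g=[]
    for k,u in L:
        gr=out[k][0][:,:,0]; g.append((k,cv2.cornerSubPix(gr,np.array([[u]],np.float32),(6,6),(-1,-1),(3,40,.01))[0,0]))
    t(n,g)
r=plane(out[1][1],bc(B(1,"white",(478,153))),.054);print("red",r.round(4))
E
```

```text
green [0.4635 0.1659 0.0528] 0.0002 [[607.0, 163.5], [359.5, 162.5]]
yellow [ 0.4538 -0.0027  0.0523] 0.0004 [[455.5, 153.5], [199.5, 153.5], [614.5, 117.0]]
tin [ 0.4619 -0.1509  0.0318] 0.0003 [[78.0, 159.5], [448.0, 122.5]]
jar [ 0.5865 -0.1632  0.077 ] 0.0015 [[79.0, 89.0], [259.0, 105.5]]
dish [0.6457 0.1086 0.0229] 0.0 [[359.5, 143.0], [503.5, 160.5]]
[(0, (591, [177.4, 170.1], [164, 157, 28, 27])), (4, (793, [281.9, 137.8], [267, 122, 31, 32]))]
wax [ 0.4777 -0.314   0.0155] 0.0001 [[177.5, 170.0], [282.0, 137.5]]
cA [ 0.534  -0.1894  0.0059] 0.0002 [[92.19999694824219, 42.0], [244.0, 58.900001525878906]]
cB [0.6106 0.1494 0.0187] 0.0011 [[396.70001220703125, 109.9000015258789], [540.2000122070312, 130.6999969482422]]
red [0.4534 0.2909 0.054 ]
```

```bash
cat >> h.py <<'E'
def best(p,aa):
    """tool-down orientation at closing angle aa or aa+pi, whichever keeps joint 6 nearer its middle"""
    o=[(abs(q[5]),down(a)) for a in (aa,aa+np.pi) if (q:=inverse_kinematics(p,down(a))) is not None]
    return min(o,key=lambda t:t[0])[1]
def pick(xy,gz,aa,op,hov=.07):   # gz: height of grasp point above z=0
    z=gz+.047; hand.set_gripper(op)
    p=[*xy,z+hov]; arm.move_to(p,best(p,aa))
    hit=arm.move_l([*xy,z],feed=.15,max_force=10); hand.set_gripper(0.0); s=arm.sense()
    print("pick hit",hit,"gap",round(s["finger_gap"],4),"F",s["gripper_force"],"z",s["eef_pos"].round(4))
    arm.move_l([*xy,z+hov+.02],feed=.25)
def place(xy,gz,aa,op,hov=.08,up=.09):
    z=gz+.047; p=[*xy,z+hov]; arm.move_to(p,best(p,aa))
    arm.move_l([*xy,z+.008],feed=.2); hit=arm.move_l([*xy,z-.003],feed=.03,max_force=3)
    s=arm.sense(); print("place hit",hit,"dz",round(s["eef_pos"][2]-z,4),"gap",round(s["finger_gap"],4))
    hand.set_gripper(op); arm.move_l([*xy,z+up],feed=.25); print("t",arm.sense()["t"])
E
python3 - <<'E'
from h import *
import pickle
out=pickle.load(open("w.pkl","rb"))
bc=lambda b:(b[2][0]+(b[2][2]-1)/2,b[2][1]+(b[2][3]-1)/2)
P=lambda k,col,u,z: plane(out[k][1],bc(blobs(out[k][0],col,u,18)[0]),z)[:2]
w=dict(red=P(1,"white",(478,153),.053),green=P(1,"white",(359,162),.053),yellow=(P(0,"white",(455,153),.053)+P(1,"white",(199,153),.053))/2,
 tin=P(4,"white",(448,122),.028),wax=P(4,"orange",(282,138),.02),jar=P(3,"white",(259,105),.068),dish=(P(2,"black",(361,144),.025)+P(3,"black",(503,160),.025))/2)
v=w["dish"]-w["jar"];u=v/np.linalg.norm(v);f=np.array([u[1],-u[0]])
print({k:x.round(4) for k,x in w.items()},np.linalg.norm(v),"ang",np.arctan2(u[0],u[1]))
w["Y"]=(w["dish"]+w["jar"])/2;w["R"]=(w["Y"]+w["dish"])/2;w["G"]=(w["Y"]+w["jar"])/2;w["Tn"]=w["Y"]+f*.065;w["f"]=f;w["a"]=np.arctan2(f[1],f[0])
print(w);pickle.dump(w,open("m.pkl","wb"))
pick(w["yellow"],.027,w["a"],.062)
place(w["Y"],.035,w["a"],.062)
E
```

```text
{'red': array([0.4535, 0.2914]), 'green': array([0.4632, 0.1658]), 'yellow': array([ 0.4535, -0.0027]), 'tin': array([ 0.4617, -0.1494]), 'wax': array([ 0.4772, -0.3136]), 'jar': array([ 0.5849, -0.1645]), 'dish': array([0.6455, 0.1079])} 0.2790611112545504 ang 0.21863655780945424
{'red': array([0.45354415, 0.29141857]), 'green': array([0.46324272, 0.16583179]), 'yellow': array([ 0.4534774 , -0.00269909]), 'tin': array([ 0.46170462, -0.14936848]), 'wax': array([ 0.47719842, -0.3135679 ]), 'jar': array([ 0.58493679, -0.16453902]), 'dish': array([0.64546482, 0.10787878]), 'Y': array([ 0.6152008 , -0.02833012]), 'R': array([0.63033281, 0.03977433]), 'G': array([ 0.60006879, -0.09643457]), 'Tn': array([ 0.67865342, -0.04242855]), 'f': array([ 0.97619409, -0.21689884]), 'a': np.float64(-0.21863655780945424)}
pick hit False gap 0.0352 F 30.001470823190175 z [ 0.4538 -0.0025  0.0745]
place hit True dz 0.0004 gap 0.0357
t 12.0833
```

```bash
python3 - <<'E'
from h import *
import pickle
w=pickle.load(open("m.pkl","rb"))
for s,d in(("red","R"),("green","G")):
    pick(w[s],.027,w["a"],.062); place(w[d],.035,w["a"],.062)
out=[]
for p in [(.68,.03,.30),(.68,-.09,.30)]:
    arm.move_to(p,down(np.pi/2)); out.append(snap("wrist"))
pickle.dump(out,open("v.pkl","wb")); cv2.imwrite("pics/v.png",np.vstack([o[0][:235,:,::-1] for o in out]))
for d in "YRG":
    b=[blobs(im,"white",proj(c,[*w[d],.062]),12)[0] for im,c in out]
    uv=[(x[2][0]+(x[2][2]-1)/2,x[2][1]+(x[2][3]-1)/2) for x in b]
    print(d,w[d].round(4),tri([ray(c,u) for u,(im,c) in zip(uv,out)])[0].round(4),[plane(c,u,.061)[:2].round(4) for u,(im,c) in zip(uv,out)],b)
E
```

```text
pick hit False gap 0.0352 F 30.000777100212872 z [0.4537 0.2917 0.0745]
place hit True dz 0.0004 gap 0.0355
t 18.5667
pick hit False gap 0.0354 F 30.001268447376788 z [0.4635 0.166  0.0745]
place hit True dz 0.0004 gap 0.0354
t 24.5083
Y [ 0.6152 -0.0283] [ 0.6153 -0.0279  0.06  ] [array([ 0.6153, -0.0277]), array([ 0.6153, -0.0281])] [(195, [257.5, 117.2], [250, 109, 16, 17]), (196, [379.2, 116.6], [371, 109, 17, 16])]
R [0.6303 0.0398] [0.6309 0.0409 0.0589] [array([0.6305, 0.0408]), array([0.6309, 0.0401])] [(187, [326.1, 132.6], [319, 125, 16, 16]), (194, [445.5, 132.3], [438, 125, 16, 16])]
G [ 0.6001 -0.0964] [ 0.6005 -0.0966  0.0601] [array([ 0.6006, -0.0962]), array([ 0.6004, -0.0965])] [(220, [187.9, 101.8], [179, 94, 18, 17]), (213, [310.3, 101.0], [302, 93, 17, 17])]
```

View pics/v.png

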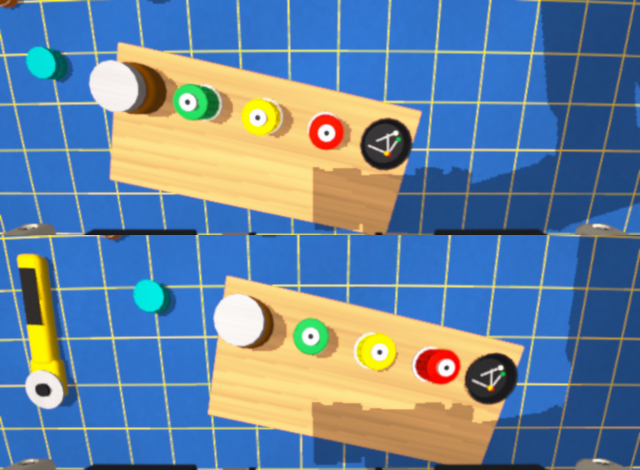

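The row is upright and on target to within about 1 mm: hubs at (188,102), (257,117) and (326,133). Next is the tin, then a check of its lid before the wax.

```bash
python3 - <<'E'
from h import *
import pickle
w=pickle.load(open("m.pkl","rb")); a=w["a"]+np.pi/2
pick(w["tin"],.023,a,.084); place(w["Tn"],.031,a,.082)
out=[]
for p in [(.725,.02,.30),(.725,-.1,.30)]:
    arm.move_to(p,best(p,np.pi/2)); out.append(snap("wrist"))
pickle.dump(out,open("v2.pkl","wb")); cv2.imwrite("pics/v2.png",np.vstack([o[0][:235,:,::-1] for o in out]))
for im,c in out: print(proj(c,[*w["Tn"],.036]),blobs(im,"white",proj(c,[*w["Tn"],.036]),25))
E
```

```text
pick hit False gap 0.0585 F 30.000985303195193 z [ 0.4621 -0.1493  0.0706]
place hit True dz 0.0003 gap 0.0582
t 34.325
[369.58986609 212.51006657] [(2010, [369.2, 210.8], [344, 186, 52, 50])]
[263.65509472 212.3761692 ] [(2008, [264.0, 210.5], [239, 186, 51, 50])]
```

View pics/v2.png

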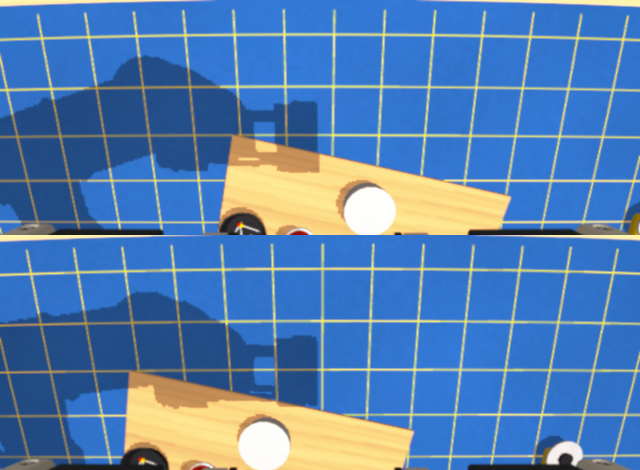

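The tin sits flat on the board at (369,211) in this view, behind yellow. Now the wax.

```bash
python3 - <<'E'
from h import *
import pickle
w=pickle.load(open("m.pkl","rb")); a=w["a"]+np.pi/2
pick((.4779,-.3138),.0225,a,.056); place(w["Tn"],.0585,a,.05)
out=[]
for p in [(.755,.03,.28),(.755,-.08,.28)]:
    arm.move_to(p,down(np.pi/2)); out.append(snap("wrist"))
pickle.dump(out,open("v3.pkl","wb")); cv2.imwrite("pics/v3.png",np.vstack([o[0][:235,:,::-1] for o in out]))
bc=lambda b:(b[2][0]+(b[2][2]-1)/2,b[2][1]+(b[2][3]-1)/2)
print("Tn",w["Tn"].round(4))
for im,c in out:
    o=blobs(im,"orange",proj(c,[*w["Tn"],.056]),20)[:2]; l=blobs(im,"white",proj(c,[*w["Tn"],.036]),20)[:2]
    print(o,l); print([plane(c,bc(x),.056)[:2].round(4) for x in o],[plane(c,bc(x),.036)[:2].round(4) for x in l])
    for k in "YRG": print(k,w[k].round(4),[plane(c,bc(x),.061)[:2].round(4) for x in blobs(im,"white",proj(c,[*w[k],.061]),12)[:1]])
E
```

```text
pick hit False gap 0.0328 F 30.00115843511594 z [ 0.4782 -0.3139  0.0702]
place hit True dz 0.0005 gap 0.0329
t 44.7
Tn [ 0.6787 -0.0424]
[(105, [250.8, 107.8], [236, 89, 22, 33])] [(1731, [245.3, 104.5], [214, 74, 60, 61])]
[array([ 0.6795, -0.0349])] [array([ 0.6783, -0.0419])]
Y [ 0.6152 -0.0283] [array([ 0.6153, -0.0274])]
R [0.6303 0.0398] [array([0.6307, 0.0408])]
G [ 0.6001 -0.0964] [array([ 0.6005, -0.0959])]
[(646, [359.2, 106.6], [340, 87, 34, 35])] [(1774, [352.4, 104.2], [325, 74, 59, 61])]
[array([ 0.6788, -0.0427])] [array([ 0.6786, -0.0427])]
Y [ 0.6152 -0.0283] [array([ 0.6155, -0.0279])]
R [0.6303 0.0398] [array([0.6307, 0.04  ])]
G [ 0.6001 -0.0964] [array([ 0.6006, -0.0962])]
```

View pics/v3.png

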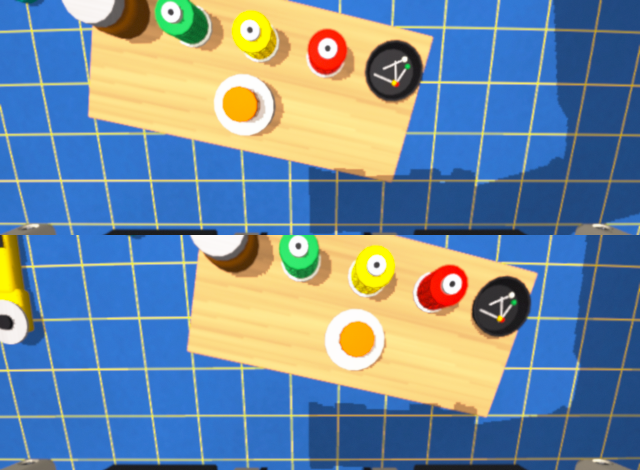

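The wax is centred on the lid and the row is unchanged. One last check before handing in: the seam, against the other orange object on the box stack.

```bash
python3 - <<'E'
from h import *
im,c=snap("scene"); a=im[180:260,215:375]; b=im[70:150,130:290]
cv2.imwrite("pics/s.png",cv2.resize(np.hstack([a,b])[:,:,::-1],None,fx=2.5,fy=2.5,interpolation=cv2.INTER_CUBIC))
E
```

```text
(no output)
```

View pics/s.png

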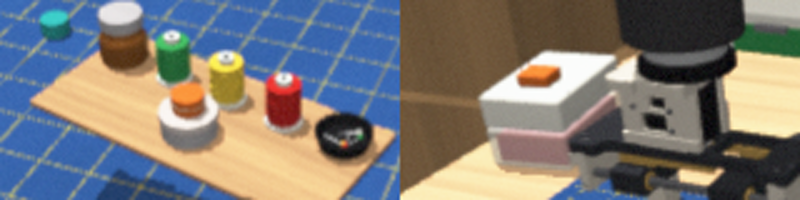

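The left crop shows the wax with its pale seam on the lid and everything upright. The orange thing on the stack is a square block, not a wax case. The arm is clear, so I'm handing in.

```bash
python3 -c "
from bench import hand_in
print(hand_in())"
```

```text
the job is handed in; nothing more can be done
None
```

I handed the job in at about 45 s on the robot's clock: the spools stand in one row within about 1 mm of their targets, the tin is squarely behind the yellow one with a gap of about 15 mm, the wax case is centred on its lid, and I did not touch the cutter or the mug.

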